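Load the matching mould bar into the press nest

ROBOT

A 6-joint arm with a two-finger parallel gripper is mounted at the origin on the work surface. World frame = base frame: x ahead of the robot, y to its left, z up, the work surface at z = 0. Lengths are in m, angles in degrees, forces in N, time in s.
With the tool pointing down it reaches from about 0.3 to 0.75 m from the base axis. Payload 8.5 kg.
Tool frame: the origin (TCP) lies midway between the tips of the shut fingers; the grasp point (between the pads) lies grasp_offset behind it (grasp_offset is the distance from the TCP to the grasp point, in m); z points along the fingers, y is the line along which they close (so a half turn about z gives the same grasp; the last joint's range is limited). The gripper opens to 85 mm and grips with 20 to 120 N. Pads are 22 mm wide; open, the fingers measure 114 mm over their backs; the gripper's body (76 mm by 85 mm) begins 54 mm behind the grasp point. The pads swing forward as they close: fully open they stand 13 mm farther back than shut.
Start: joints at [-81.205, 21.807, 74.336, -0, 83.858, -12.336], TCP at [0.198, -0.513, 0.231] pointing down, gripper open.
Joint ranges: [-178.18, 178.18], [-50.72, 133.34], [12.68, 142.11], [-81.47, 261.47], [9.98, 163.14], [-165.26, 165.26]. Speed limits (degrees/s): [136.94, 136.94, 180, 180, 180, 180].

INTERFACE

Orientations are given as a 3x3 rotation matrix whose columns are the frame's x, y, z axes.
In Python, from rig import observe, get_image, camera_params, close_job, grasp_offset gives the robot as it stands.
- The arm moves only by the shell command python3 -m handwheel 'ROWS' [OPENING] [FORCE]. ROWS is JSON, a list of rows, each a list of 2 entries, a list of its own where there are three numbers: the shift along the tool's x, y, z as a fraction of full scale, then the turn, a rotation vector about the tool's x, y, z as a fraction of full scale. In form: [[[dx, dy, dz], [ax, ay, az]], ...]. A call has 1 to 10 rows; each row is the pose to reach, as a shift and turn from the pose commanded when the call began, along the tool's axes at that moment, turning the shorter way round; what a row does not reach only later rows make up. Full scale, the value 1, is 0.5 m for a shift and pi rad for a turn. A row lasts 1/10 s, in which the tool goes at most 50 mm and 8.59 degrees, less where a joint would pass 70% of its speed; a pose out of reach is approached as far as the arm can. A call with a number of a shift or a turn outside -1 to 1 is refused whole. A call with a gripper value outside its range is refused whole. OPENING is the opening, from 0 (shut) to 1 (fully open), set as the call begins (- or left out, the last holds). The fingers move at their own pace and stop on an object; FORCE is the grip in N (left out, the last holds). Time passes only in rows, so rows that repeat a pose let the fingers close. It gives the time, the measured TCP pose, the force, the opening and the grip force at its end, in the units of the state.
- observe(): the state, without advancing time (a new reading comes with each control period).
- get_image(name): name is "side" or "top" or "wrist"; returns (picture, depth): 420x560x3 uint8, red, green, blue; 420x560 float32, m along the optical axis (not along the pixel's ray), 0 where there is no reading.
- camera_params(name): a dict with "K" (3x3 intrinsics, pixels), "R" (3x3) and "t" (3): a world point X has camera coordinates R X + t. Camera axes: x right, y down, z forward; pixel columns grow to the right and rows downward; lengths in m; the calibration is good to about 2 mm. A picture is of the moment at which its call begins: read the wrist's pose just before it. camera_params takes no time and is no camera call; for the wrist camera it gives the pose at the moment of the call.
- close_job(): hands the job in; it is judged then, once.
The state is a dict: "time_s": time; "q": joint angles; "qvel": joint speeds; "joint_efforts": joint torques, N m; "position": TCP position; "tool_rot": TCP orientation; "ft_force": force on the tool from outside, world axes, zero at the start; "wrist_torque": the same for the moment, N m; "grip_width": finger opening in m; "gripper_force": force on a finger pad.
Only numpy, scipy, OpenCV 4.12 (cv2) and the standard library are available. Lean on these libraries where they do the work, as an engineer would, in place of code of your own. Each camera call takes 0.05 s, during which the arm holds its last target. There are 200 camera calls.

TASK

The press nest takes two mould bars of one colour and already holds one: draw the bar of that same colour by its end out of the rack until it is clear, and let go of it lying flat on the table. Then take it by its middle and seat it gently in the nest's empty pocket, flat, square and fully home, and let go. Leave the other three bars and everything else on the table where they are.

Things in the scene. Friction and masses are not known exactly. Their poses are not given: they have to be found in the camera images.
- rack: fixed low aluminium rack: roof 100 (x) x 270 mm (y), top at 42 mm (rear rim 52), underside 37 mm above the table; two bays at y = +65 and -65 mm, open to the front (-x, towards the robot), closed at the rear. Origin: footprint centre at table height. In each bay a bar lies on the table, its front end 55 mm out, its middle under the roof
- nest: fixed press nest: plate 186 (x) x 272 (y) x 10 mm, two pockets 143 x 61 mm (long side on x) between white walls 12 mm thick, tops 34 mm above the table, upper 10 mm sloped as lead-in. No side walls over the middle 56 mm of the length: a finger channel along y across the nest, floor 10 mm above the table. Origin: centre of underside
- pocket_free (a point): centre of the floor of the empty pocket (the nest's +y pocket), 10 mm above the table
- pocket_full (a point): centre of the floor of the pocket that already holds a bar (the nest's -y pocket), 10 mm above the table, 130 mm from the empty one
- bar_blue: the blue bar in the rack: open-topped moulding bar with three square cells in a row, 140 x 58 x 28 mm (walls 6 mm, about 0.3 kg). Origin: centre of the underside; x along the 140 mm length, z up. Same either way round
- bar_yellow: the yellow bar in the rack: open-topped moulding bar with three square cells in a row, 140 x 58 x 28 mm (walls 6 mm, about 0.3 kg). Origin: centre of the underside; x along the 140 mm length, z up. Same either way round
- mate_blue: second blue bar, either seated in the nest's other pocket or lying on the green board beside the nest: open-topped moulding bar with three square cells in a row, 140 x 58 x 28 mm (walls 6 mm, about 0.3 kg). Origin: centre of the underside; x along the 140 mm length, z up. Same either way round
- mate_yellow: second yellow bar, either seated in the nest's other pocket or lying on the green board beside the nest: open-topped moulding bar with three square cells in a row, 140 x 58 x 28 mm (walls 6 mm, about 0.3 kg). Origin: centre of the underside; x along the 140 mm length, z up. Same either way round
- jar: bystander: jar with a red lid, 70 mm across, 110 mm high; origin under its centre
- bowl: bystander: metal bowl, 140 mm across, 60 mm high; origin under its centre
- brush: bystander: pastry brush lying flat along its x
- scraper: bystander: spatula lying flat along its x
- cutter: bystander: round steel cake cutter, 80 mm across, 40 mm high; origin under its centre
Mind the look-alikes: they are no part of the job. What is shaped like the bar_blue but pink or red is not meant.

How it is judged:
By the outcome, as a careful person would: the job done as asked, in the order asked, and still so for the second after the job is handed in, with the robot touching nothing.
It also fails if it takes over 48 s, if anything falls off the work surface, if the arm or the gripper's body presses on something with over 40 N, if the wrist force passes 120 N, or if a joint passes its speed limit or range.

## Working session

There is one attempt and no reset: what is moved stays moved. The work goes in short steps, Python scripts to look and compute and a shell command to move; the robot and the scene stay as the last step left them, time stands still between calls to the robot, and variables do not carry over. Pictures are saved under pics/ and viewed, at most 10 in all, crops included, and the job is handed in when it is done.

```bash
mkdir -p pics; ls; python3 - <<'E'
from rig import *
import cv2,numpy as np
o=observe(); print(o, grasp_offset)
for n in("top","side"):
    p,d=get_image(n); cv2.imwrite(f"pics/{n}0.png",p[...,::-1]); np.savez(f"pics/{n}0.npz",p=p,d=d)
    c=camera_params(n); print(n,c["K"].tolist(),np.round(c["R"],4).tolist(),c["t"])
E
```

```text
pics
{'time_s': 0.0, 'q': array([-8.12065745e+01,  2.18409651e+01,  7.43853285e+01,  6.13629367e-05,
        8.38573838e+01, -1.23335440e+01]), 'qvel': array([ 0.03268366, -0.01689414, -0.02968719, -0.03607955,  0.02642958,
       -0.05142295]), 'joint_efforts': array([-1.38788284e-03, -4.48468244e+01, -2.31278229e+01, -2.95056579e-04,
        4.77520778e-03,  2.19373788e-06]), 'position': array([ 0.19821196, -0.5127274 ,  0.23070863]), 'tool_rot': array([[ 9.32784055e-01,  3.60435650e-01, -2.22209436e-04],
       [ 3.60435582e-01, -9.32782991e-01,  1.44344139e-03],
       [ 3.12994552e-04, -1.42651130e-03, -9.99998934e-01]]), 'ft_force': array([ 0.06966605,  1.15044494, -0.00976382]), 'wrist_torque': array([ 0.02026357,  0.02140663, -0.02356375]), 'gripper_force': 0.0, 'grip_width': 0.08558282755732177} 0.0187
top [[393.82242084846695, 0.0, 277.8557439380706], [0.0, 393.82242084846695, 217.7633205337291], [0.0, 0.0, 1.0]] [[0.0656, -0.9978, -0.0027], [-0.9763, -0.0637, -0.2069], [0.2063, 0.0162, -0.9784]] [0.01349313 0.5813388  1.24948365]
side [[544.0225906285505, 0.0, 278.0014977051881], [0.0, 544.0225906285505, 213.2240693334298], [0.0, 0.0, 1.0]] [[0.9734, -0.2287, 0.0167], [-0.1649, -0.7489, -0.6419], [0.1593, 0.622, -0.7666]] [-0.55573323  0.15834641  1.83960887]
```

View pics/top0.png

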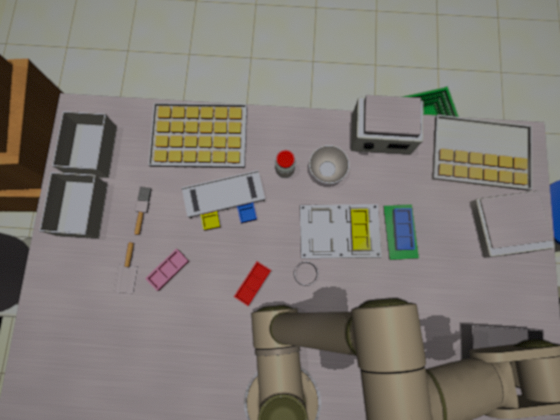

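View pics/side0.png

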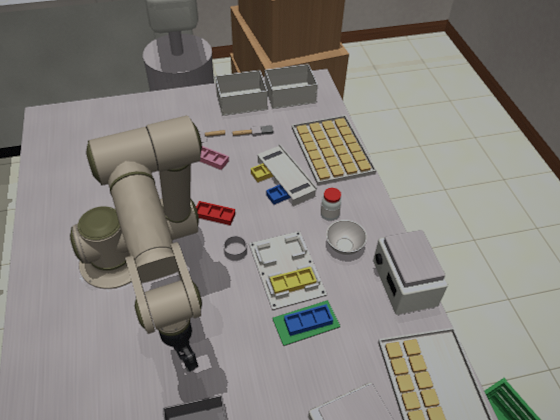

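The nest's -y pocket at (360,230) holds a yellow bar, and the +y pocket at (321,231) is empty. The blue mate lies on the green board at (402,229). There are four candidates:
- Yellow end sticking out of the rack at (211,220): this is the one, because it matches the nest's yellow bar.
- Blue end at (247,213): wrong colour.
- Red bar at (253,284): look-alike.
- Pink bar at (168,270): look-alike.

I'll confirm this in a crop and measure.

```bash
cat > h.py <<'E'
import numpy as np, cv2
from rig import *
def ray(c,uv,z):
    K,R,t=map(np.asarray,(c["K"],c["R"],c["t"])); uv=np.atleast_2d(uv)
    d=np.c_[uv,np.ones(len(uv))]@np.linalg.inv(K).T@R; C=-R.T@t
    return C+d*((z-C[2])/d[:,2])[:,None]
def cloud(c,d):
    K,R,t=map(np.asarray,(c["K"],c["R"],c["t"])); v,u=np.indices(d.shape)
    P=np.stack([(u-K[0,2])/K[0,0]*d,(v-K[1,2])/K[1,1]*d,d],-1)
    return (P-t)@R
def mask(p,col):
    h=cv2.cvtColor(p,cv2.COLOR_RGB2HSV)
    lo,hi={"yellow":((24,150,90),(36,255,255)),"blue":((100,130,50),(130,255,255)),"red":((0,170,60),(6,255,255))}[col]
    return cv2.inRange(h,lo,hi)
def blobs(m,amin=60):
    return [c for c in cv2.findContours(m,cv2.RETR_EXTERNAL,cv2.CHAIN_APPROX_NONE)[0] if cv2.contourArea(c)>amin]
E
python3 - <<'E'
from h import *
f=np.load("pics/top0.npz");p,d=f["p"],f["d"];c=camera_params("top")
cv2.imwrite("pics/crop1.png",cv2.resize(p[150:310,140:430,::-1],None,fx=2.7,fy=2.7,interpolation=cv2.INTER_CUBIC))
for col in("yellow","blue","red"):
    for b in blobs(mask(p,col)):
        uv=b[:,0].astype(float); w=ray(c,uv,.028)[:,:2]
        r=cv2.minAreaRect((w*1000).astype(np.float32)); print(col,uv.mean(0).round(),np.round(r[0]),np.round(r[1]),round(r[2],1))
P=cloud(c,d)
for name,(u0,u1,v0,v1),z0,z1 in(("rack",(175,275,165,225),.038,.047),("rim",(175,275,165,225),.048,.06),("nestwalls",(290,385,198,265),.030,.037),("plate",(290,385,198,265),.005,.05)):
    q=P[v0:v1,u0:u1].reshape(-1,3); q=q[(q[:,2]>z0)&(q[:,2]<z1)]
    r=cv2.minAreaRect((q[:,:2]*1000).astype(np.float32)); print(name,len(q),np.round(r[0]),np.round(r[1]),round(r[2],1),q[:,2].mean())
E
```

```text
yellow [210. 220.] [563. 282.] [56. 57.] 15.3
yellow [360. 230.] [ 566. -228.] [138.  58.] 3.7
yellow [506. 161.] [ 840. -736.] [38. 31.] 87.1
yellow [204. 157.] [790. 327.] [34. 36.] 3.7
yellow [190. 156.] [786. 378.] [34. 39.] 3.7
yellow [175. 156.] [785. 430.] [30. 39.] 3.7
yellow [160. 156.] [784. 480.] [26. 39.] 3.7
yellow [234. 142.] [851. 226.] [30. 36.] 3.7
yellow [219. 142.] [848. 277.] [30. 32.] 5.7
yellow [205. 142.] [846. 329.] [34. 37.] 3.7
yellow [191. 141.] [843. 379.] [34. 36.] 3.7
yellow [176. 141.] [839. 434.] [34. 39.] 3.7
yellow [162. 141.] [840. 483.] [27. 39.] 3.7
yellow [234. 128.] [906. 229.] [35. 32.] 4.9
yellow [220. 127.] [903. 281.] [35. 37.] 3.7
yellow [206. 127.] [904. 331.] [27. 37.] 3.7
yellow [191. 127.] [898. 383.] [31. 40.] 3.7
yellow [177. 127.] [897. 436.] [35. 37.] 3.7
yellow [163. 126.] [894. 486.] [35. 38.] 3.7
yellow [235. 113.] [964. 232.] [27. 36.] 3.7
yellow [221. 113.] [960. 283.] [31. 36.] 5.6
yellow [207. 113.] [958. 335.] [36. 33.] 5.8
yellow [192. 112.] [955. 386.] [35. 40.] 3.7
yellow [178. 112.] [953. 439.] [31. 37.] 3.7
yellow [164. 112.] [954. 489.] [31. 38.] 3.7
blue [405. 238.] [ 550. -381.] [86. 54.] 4.5
blue [400. 216.] [ 622. -368.] [47. 41.] 5.8
blue [246. 212.] [598. 161.] [59. 54.] 18.1
blue [556. 211.] [ 673. -892.] [ 27. 216.] 85.4
red [252. 283.] [361. 122.] [ 53. 133.] 61.1
red [285. 159.] [799.  41.] [59. 56.] 3.7
rack 2004 [658. 247.] [105. 270.] 17.0 0.04208843819876958
rim 131 [661. 247.] [ 98. 265.] 17.3 0.05126204159983767
nestwalls 530 [ 544. -143.] [198. 253.] 4.5 0.033789369044640784
plate 4211 [ 558. -157.] [235. 329.] 3.4 0.016430266306287675
```

View pics/crop1.png

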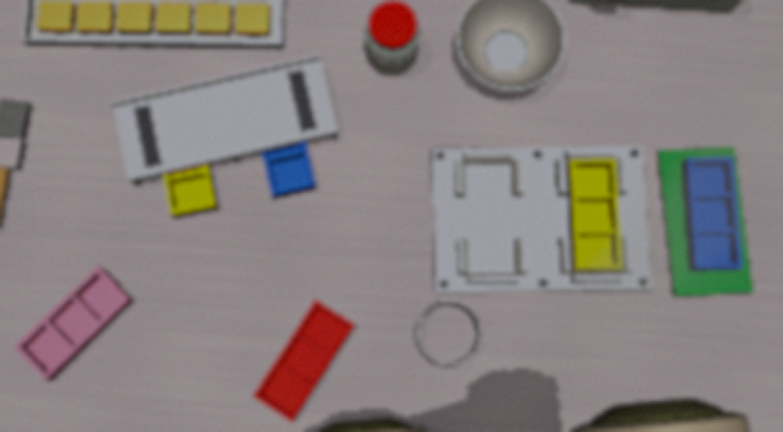

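The crop confirms it. The yellow end at the rack's +y bay, crop (190,190), matches the seated yellow mate at crop (596,215), and the pocket at crop (490,215) is empty. Next I'll set up a move calculator and look at the nest with the wrist camera.

```bash
cat >> h.py <<'E'
def go(x,y,z,yaw):
    """row entries taking the tool from where it is to TCP x,y,z, pointing down, tool x at yaw"""
    from scipy.spatial.transform import Rotation as Ro
    o=observe(); R=o["tool_rot"]; a=np.radians(yaw)
    T=np.array([[np.cos(a),np.sin(a),0],[np.sin(a),-np.cos(a),0],[0,0,-1]])
    s=R.T@(np.array([x,y,z])-o["position"]); r=Ro.from_matrix(R.T@T).as_rotvec()
    print("row",np.round(s/.5,4).tolist(),np.round(r/np.pi,4).tolist(),"mm",round(np.linalg.norm(s)*1000,1),"deg",round(np.degrees(np.linalg.norm(r)),1))
E
python3 - <<'E'
from h import *
o=observe();c=camera_params("wrist");C=-c["R"].T@c["t"]
print("cam in tool",o["tool_rot"].T@(C-o["position"]),(np.asarray(c["R"])@o["tool_rot"]).round(3).tolist(),c["K"][0][0])
go(.48,-.163,.30,4)
E
```

```text
cam in tool [ 0.07078459 -0.00028157 -0.14379488] [[-0.002, 1.0, -0.001], [-0.96, -0.002, -0.28], [-0.28, 0.0, 0.96]] 356.5455177429819
row [0.7779, -0.4495, -0.1377] [-0.0004, -0.0, 0.0952] mm 454.5 deg 17.1
```

```bash
python3 -c "
from h import *
go(.58,-.16,.24,4)"
```

```text
row [0.9665, -0.3829, -0.0177] [-0.0004, -0.0, 0.0952] mm 519.9 deg 17.1
```

```bash
R='[[0.9665,-0.3829,-0.018],[0,0,0.0952]]'; python3 -m handwheel '[[[0.9665,-0.383,-0.018],[0,0,0.095]],[[0.9665,-0.383,-0.018],[0,0,0.095]],[[0.9665,-0.383,-0.018],[0,0,0.095]],[[0.9665,-0.383,-0.018],[0,0,0.095]],[[0.9665,-0.383,-0.018],[0,0,0.095]],[[0.9665,-0.383,-0.018],[0,0,0.095]],[[0.9665,-0.383,-0.018],[0,0,0.095]],[[0.9665,-0.383,-0.018],[0,0,0.095]],[[0.9665,-0.383,-0.018],[0,0,0.095]],[[0.9665,-0.383,-0.018],[0,0,0.095]]]' 1 && python3 -c "
from h import *
go(.58,-.16,.24,4)"
```

```text
time_s: 1.1
position: [0.5624, -0.1758, 0.2397]
tool_rot: [[0.998, 0.07, -0.001], [0.07, -0.998, 0.0], [-0.0, -0.0, -1.0]]
ft_force: [0.6, -1.0, 0.3]
grip_width: 0.0856
gripper_force: 0.0
row [0.0374, -0.029, -0.0007] [-0.0001, 0.0002, 0.0002] mm 23.7 deg 0.0
```

```bash
python3 -m handwheel '[[[0.01,0,0],[0,0,0]],[[0.01,0,0],[0,0,0]],[[0.01,0,0],[0,0,0]],[[0.01,0,0],[0,0,0]]]' && python3 - <<'E'
from h import *
c=camera_params("wrist");p,d=get_image("wrist");cv2.imwrite("pics/w1.png",p[...,::-1]);np.savez("pics/w1.npz",p=p,d=d,**{k:c[k] for k in("K","R","t")})
P=cloud(c,d)
for b in blobs(mask(p,"yellow"),2000):
    m=np.zeros(d.shape,np.uint8);cv2.drawContours(m,[b],-1,1,-1)
    q=P[(m>0)&(d>0)];print("yellow",cv2.contourArea(b),q[:,2].max(),np.percentile(q[:,2],[50,95]))
    w=ray(c,b[:,0].astype(float),.038)[:,:2];print(cv2.minAreaRect((w*1000).astype(np.float32)))
q=P[(P[...,2]>.031)&(P[...,2]<.037)&(np.ptp(p,2)<40 if 0 else (p.max(2)-p.min(2)<40))]
q=q[(abs(q[:,0]-.555)<.13)&(abs(q[:,1]+.16)<.17)]
print("walls",len(q),q[:,2].mean(),cv2.minAreaRect((q[:,:2]*1000).astype(np.float32)))
E
```

```text
time_s: 1.5
position: [0.5653, -0.1783, 0.2399]
tool_rot: [[0.998, 0.068, -0.0], [0.068, -0.998, -0.0], [-0.0, -0.0, -1.0]]
ft_force: [0.3, -0.9, 0.6]
grip_width: 0.0855
gripper_force: 0.0
yellow 3612.0 0.04156781004302561 [0.01856616 0.0399236 ]
((560.7339477539062, -227.74974060058594), (126.69869232177734, 58.124549865722656), 3.8215792179107666)
walls 5798 0.03463616780807797 ((537.305419921875, -149.54946899414062), (213.2119903564453, 245.30198669433594), 4.399389743804932)
```

View pics/w1.png

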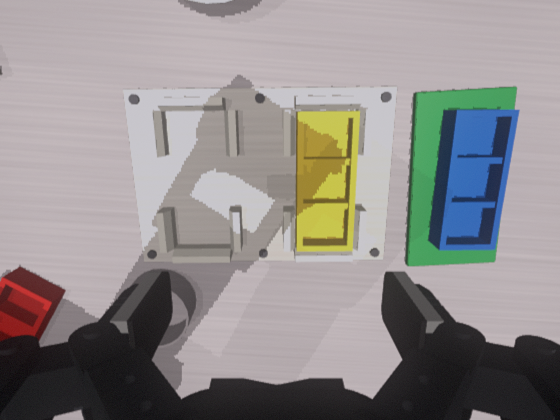

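The wrist view shows the whole nest: plate corners at about (124,91), (395,87), (383,262) and (146,263), the empty pocket around (196,182), and the seated yellow bar at (328,180). I'll fit the plate outline and the mate's rim.

```bash
python3 - <<'E'
from h import *
f=np.load("pics/w1.npz");p,d=f["p"],f["d"];c=f;P=cloud(c,d);z=P[...,2]
print("table z",np.median(z[20:80,20:120]), "plate z",np.median(z[150:200,375:383]), np.median(z[130:220,180:215]))
h=cv2.cvtColor(p,cv2.COLOR_RGB2HSV)
m=cv2.inRange(h,(22,120,50),(38,255,255))
for b in blobs(m,2000):
    for r in(cv2.minAreaRect((ray(c,b[:,0].astype(float),.038)[:,:2]*1e3).astype(np.float32)),): print("mate rim",r)
    print(cv2.boundingRect(b))
m=((z>.006)&(z<.05)&(d>0)).astype(np.uint8); m[266:]=0
m=cv2.morphologyEx(m,cv2.MORPH_OPEN,np.ones((5,5)))
b=max((q for q in blobs(m,2000) if q[:,0,0].mean()<380),key=cv2.contourArea)
print("plate bbox",cv2.boundingRect(b)); a=cv2.minAreaRect((ray(c,b[:,0].astype(float),.010)[:,:2]*1e3).astype(np.float32));print("plate",a)
# walls in nest frame
t=np.radians(4.0);ex=np.array([np.cos(t),np.sin(t)]);ey=np.array([-ex[1],ex[0]])
q=P[(z>.0335)&(z<.0365)];q=q[(abs(q[:,0]-.555)<.12)&(abs(q[:,1]+.16)<.15)]-[.558,-.160,0]
for e,n in((ex,"x"),(ey,"y")):
    s=q[:,:2]@e;H,ed=np.histogram(s*1e3,np.arange(-130,131,3));print(n,[(int(k),int(v)) for k,v in zip(ed,H) if v>15])
E
```

```text
table z 0.0011993491379688431 plate z 0.011345003680552964 0.011167321168690975
mate rim ((566.8701782226562, -226.9418487548828), (139.6958465576172, 58.899314880371094), 4.4642558097839355)
(296, 111, 64, 140)
plate bbox (123, 87, 274, 176)
plate ((560.8369140625, -162.64657592773438), (187.37359619140625, 272.17901611328125), 4.354951858520508)
x [(-82, 89), (-79, 293), (-76, 308), (-73, 123), (-70, 43), (-67, 77), (-64, 73), (-61, 134), (-58, 79), (-55, 85), (-52, 85), (-49, 84), (-46, 86), (-43, 71), (-40, 84), (-37, 94), (-34, 83), (-31, 84), (-28, 88), (-25, 17), (-22, 89), (-19, 102), (-16, 41), (23, 90), (26, 123), (29, 35), (32, 93), (35, 102), (38, 105), (41, 99), (44, 103), (47, 107), (50, 109), (53, 112), (56, 104), (59, 102), (62, 111), (65, 113), (68, 108), (71, 111), (74, 43), (77, 157), (80, 391), (83, 433), (86, 117)]
y [(-112, 113), (-109, 242), (-106, 266), (-103, 75), (-100, 21), (-97, 52), (-94, 72), (-91, 132), (-88, 66), (-85, 86), (-82, 74), (-79, 76), (-76, 79), (-73, 86), (-70, 83), (-67, 86), (-64, 80), (-61, 81), (-58, 79), (-55, 75), (-52, 77), (-49, 80), (-46, 56), (-43, 51), (-40, 60), (-34, 160), (-31, 269), (-28, 222), (17, 35), (20, 252), (23, 254), (26, 109), (32, 46), (35, 46), (38, 47), (41, 45), (44, 53), (47, 48), (50, 49), (53, 45), (56, 47), (59, 46), (62, 44), (65, 51), (68, 49), (71, 47), (74, 49), (77, 45), (80, 50), (83, 49), (86, 48), (89, 52), (92, 20), (95, 133), (98, 246), (101, 254), (104, 53)]
```

Plate fit: nest at (0.561, -0.163), yaw 4.4°. The wall histogram agrees, so the free pocket is at about (0.5565, -0.098). Now over to the rack.

```bash
python3 -c "
from h import *
go(.55,.27,.22,16.5)"
```

```text
row [0.0306, -0.8966, 0.04] [0.0, 0.0001, -0.0699] mm 449.0 deg 12.6
```

```bash
python3 -m handwheel '[[[0.03,-0.897,0.04],[0,0,-0.07]],[[0.03,-0.897,0.04],[0,0,-0.07]],[[0.03,-0.897,0.04],[0,0,-0.07]],[[0.03,-0.897,0.04],[0,0,-0.07]],[[0.03,-0.897,0.04],[0,0,-0.07]],[[0.03,-0.897,0.04],[0,0,-0.07]],[[0.03,-0.897,0.04],[0,0,-0.07]],[[0.03,-0.897,0.04],[0,0,-0.07]],[[0.03,-0.897,0.04],[0,0,-0.07]],[[0.03,-0.897,0.04],[0,0,-0.07]]]' >/dev/null; python3 -m handwheel '[[[0,0,0],[0,0,0]],[[0,0,0],[0,0,0]],[[0,0,0],[0,0,0]]]'; python3 - <<'E'
from h import *
c=camera_params("wrist");p,d=get_image("wrist");cv2.imwrite("pics/w2.png",p[...,::-1]);np.savez("pics/w2.npz",p=p,d=d,**{k:c[k] for k in("K","R","t")})
P=cloud(c,d);z=P[...,2];h=cv2.cvtColor(p,cv2.COLOR_RGB2HSV)
for b in blobs(cv2.inRange(h,(22,120,50),(38,255,255)),800):
    print("yellow",cv2.boundingRect(b),cv2.minAreaRect((ray(c,b[:,0].astype(float),.028)[:,:2]*1e3).astype(np.float32)))
m=((z>.037)&(z<.06)).astype(np.uint8);m[270:]=0;m=cv2.morphologyEx(m,cv2.MORPH_OPEN,np.ones((5,5)))
for b in blobs(m,3000): print("rack",cv2.boundingRect(b),cv2.minAreaRect((ray(c,b[:,0].astype(float),.042)[:,:2]*1e3).astype(np.float32)))
go(.555,.283,.1,16.5)
E
```

```text
time_s: 2.85
position: [0.55, 0.2696, 0.2202]
tool_rot: [[0.959, 0.284, 0.0], [0.284, -0.959, -0.0], [0.0, 0.0, -1.0]]
ft_force: [-0.1, 0.6, 0.2]
grip_width: 0.0856
gripper_force: 0.0
yellow (236, 138, 62, 56) ((564.8423461914062, 283.7668762207031), (52.20294189453125, 57.90618896484375), 16.40329360961914)
rack (172, 2, 347, 138) ((660.3463134765625, 243.88734436035156), (104.965087890625, 279.15484619140625), 17.206836700439453)
row [0.017, -0.0226, 0.2404] [0.0, -0.0001, 0.0] mm 121.0 deg 0.0
```

View pics/w2.png

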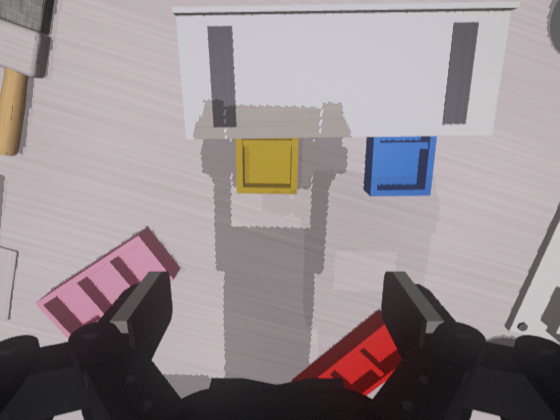

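The yellow bar's end shows at (267,165), with the blue bar beside it at (400,165), clear of the fingers. The bar is at 16.4°, its front end at about (0.540, 0.276). I'll grip it 17 mm from that end.

```bash
python3 -c "
from h import *
go(.557,.2815,.04,16.4)
go(.557,.2815,.001,16.4)"
```

```text
row [0.02, -0.0186, 0.3604] [0.0, -0.0001, 0.0006] mm 180.7 deg 0.1
row [0.0199, -0.0186, 0.4384] [0.0, -0.0001, 0.0006] mm 219.6 deg 0.1
```

```bash
python3 -m handwheel '[[[0.02,-0.0186,0.36],[0,0,0]],[[0.02,-0.0186,0.36],[0,0,0]],[[0.02,-0.0186,0.36],[0,0,0]],[[0.02,-0.0186,0.36],[0,0,0]],[[0.02,-0.0186,0.38],[0,0,0]],[[0.02,-0.0186,0.4],[0,0,0]],[[0.02,-0.0186,0.42],[0,0,0]],[[0.02,-0.0186,0.438],[0,0,0]],[[0.02,-0.0186,0.438],[0,0,0]]]' 1; python3 -m handwheel '[[[0,0,0],[0,0,0]],[[0,0,0],[0,0,0]],[[0,0,0],[0,0,0]],[[0,0,0],[0,0,0]],[[0,0,0],[0,0,0]],[[0,0,0],[0,0,0]],[[0,0,0],[0,0,0]],[[0,0,0],[0,0,0]]]' 0.4 35
```

```text
time_s: 3.8
position: [0.5563, 0.2828, 0.0005]
tool_rot: [[0.958, 0.286, -0.001], [0.286, -0.958, -0.0], [-0.001, -0.0, -1.0]]
ft_force: [0.5, 0.0, -0.4]
grip_width: 0.0856
gripper_force: 0.0
time_s: 4.6
position: [0.5571, 0.2831, 0.0019]
tool_rot: [[0.958, 0.286, 0.002], [0.286, -0.958, 0.0], [0.002, 0.0, -1.0]]
ft_force: [-0.4, -1.2, 6.4]
grip_width: 0.0579
gripper_force: 38.2
```

```bash
python3 -m handwheel '[[[-0.02,0,-0.002],[0,0,0]],[[-0.05,0,-0.002],[0,0,0]],[[-0.09,0,-0.002],[0,0,0]],[[-0.13,0,-0.002],[0,0,0]],[[-0.17,0,-0.002],[0,0,0]],[[-0.21,0,-0.002],[0,0,0]],[[-0.235,0,-0.002],[0,0,0]],[[-0.24,0,-0.002],[0,0,0]],[[-0.24,0,-0.002],[0,0,0]],[[-0.24,0,-0.002],[0,0,0]]]'; python3 - <<'E'
from h import *
p,d=get_image("top");c=camera_params("top")
for col in("yellow","blue"):
  for b in blobs(mask(p,col)):
    w=ray(c,b[:,0].astype(float),.028)[:,:2]*1e3
    if 450<w[:,0].mean()<620: print(col,b[:,0].mean(0),cv2.minAreaRect(w.astype(np.float32)))
E
```

```text
time_s: 5.6
position: [0.4419, 0.2488, 0.0019]
tool_rot: [[0.958, 0.286, -0.0], [0.286, -0.958, 0.0], [-0.0, -0.0, -1.0]]
ft_force: [-2.1, -0.6, 0.4]
grip_width: 0.0574
gripper_force: 38.3
yellow [211.29268293 226.        ] ((541.8845825195312, 275.1190490722656), (27.296527862548828, 55.0950927734375), 15.335990905761719)
yellow [359.80357143 229.45535714] ((566.1025390625, -227.86094665527344), (137.7866973876953, 58.1367073059082), 3.728254795074463)
blue [404.7706422  237.96330275] ((549.8626708984375, -379.96112060546875), (86.98663330078125, 53.95846939086914), 5.84174919128418)
blue [400.34042553 215.91489362] ((621.4791870117188, -367.37481689453125), (45.414669036865234, 40.74716567993164), 3.7332828044891357)
blue [246.5        212.13793103] ((598.413818359375, 160.6908721923828), (58.87220764160156, 54.044124603271484), 18.12915802001953)
```

```bash
python3 -m handwheel '[[[0,0,0.001],[0,0,0]],[[0,0,0.001],[0,0,0]],[[0,0,0.001],[0,0,0]],[[0,0,0.001],[0,0,0]],[[0,0,0.001],[0,0,0]],[[0,0,0.001],[0,0,0]]]' 1; python3 -m handwheel '[[[0,0,-0.05],[0,0,0]],[[0,0,-0.1],[0,0,0]],[[0,0,-0.2],[0,0,0]],[[0.06,0,-0.3],[0,0,0]],[[0.1,0,-0.4],[0,0,0]],[[0.12,0,-0.4],[0,0,0]],[[0.12,0,-0.4],[0,0,0]],[[0.12,0,-0.4],[0,0,0]],[[0.12,0,-0.4],[0,0,0]]]'; python3 - <<'E'
from h import *
c=camera_params("wrist");p,d=get_image("wrist");cv2.imwrite("pics/w3.png",p[...,::-1])
h=cv2.cvtColor(p,cv2.COLOR_RGB2HSV);z=cloud(c,d)[...,2]
for b in blobs(cv2.inRange(h,(22,120,40),(38,255,255)),800):
    x,y,w,hh=cv2.boundingRect(b)
    print("yellow",(x,y,w,hh),np.percentile(z[y:y+hh,x:x+w],95),cv2.minAreaRect((ray(c,b[:,0].astype(float),.028)[:,:2]*1e3).astype(np.float32)))
go(.492,.2637,.04,16.5)
E
```

```text
time_s: 6.25
position: [0.4416, 0.2487, 0.0014]
tool_rot: [[0.958, 0.286, 0.0], [0.286, -0.958, 0.0], [0.0, 0.0, -1.0]]
ft_force: [-0.4, -0.3, 0.1]
grip_width: 0.0854
gripper_force: 0.0
time_s: 7.15
position: [0.4978, 0.2655, 0.1999]
tool_rot: [[0.958, 0.286, -0.003], [0.286, -0.958, -0.001], [-0.003, -0.0, -1.0]]
ft_force: [-0.6, -0.6, 0.8]
grip_width: 0.0853
gripper_force: 0.0
yellow (247, 116, 68, 152) 0.029919474396972075 ((491.9738464355469, 261.9025573730469), (140.2787628173828, 57.50128173828125), 15.149443626403809)
row [-0.0115, 0.0002, 0.3201] [-0.0, 0.001, 0.0007] mm 160.2 deg 0.2
```

View pics/w3.png

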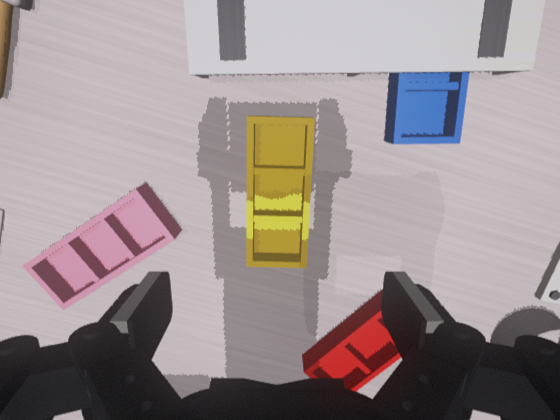

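The yellow bar lies flat at (280,192), clear of the rack edge at about row 73. Its centre is about (0.492, 0.2625) at roughly 16°, so I'll grip it by the middle.

```bash
python3 -c "
from h import *
go(.492,.263,.04,15.9)
go(.492,.263,.0015,15.9)"
```

```text
row [-0.0119, 0.0015, 0.3201] [-0.0, 0.001, 0.0041] mm 160.2 deg 0.8
row [-0.0116, 0.0015, 0.3971] [-0.0, 0.001, 0.0041] mm 198.7 deg 0.8
```

```bash
python3 -m handwheel '[[[-0.0117,0.0015,0.1],[0,0.001,0.004]],[[-0.0117,0.0015,0.2],[0,0.001,0.004]],[[-0.0117,0.0015,0.28],[0,0.001,0.004]],[[-0.0117,0.0015,0.34],[0,0.001,0.004]],[[-0.0117,0.0015,0.37],[0,0.001,0.004]],[[-0.0117,0.0015,0.385],[0,0.001,0.004]],[[-0.0117,0.0015,0.397],[0,0.001,0.004]],[[-0.0117,0.0015,0.397],[0,0.001,0.004]]]' 1; python3 -m handwheel '[[[0,0,0],[0,0,0]],[[0,0,0],[0,0,0]],[[0,0,0],[0,0,0]],[[0,0,0],[0,0,0]],[[0,0,0],[0,0,0]],[[0,0,0],[0,0,0]],[[0,0,0],[0,0,0]]]' 0.4 45;  python3 -m handwheel '[[[0,0,-0.04],[0,0,0]],[[0,0,-0.1],[0,0,0]],[[0,0,-0.2],[0,0,0]],[[0,0,-0.28],[0,0,0]],[[0,0,-0.28],[0,0,0]],[[0,0,-0.28],[0,0,0]]]'; python3 -c "
from h import *
go(.5565,-.098,.14,4.4)"
```

```text
time_s: 8.0
position: [0.4935, 0.2634, 0.0027]
tool_rot: [[0.962, 0.274, 0.003], [0.274, -0.962, 0.001], [0.003, -0.0, -1.0]]
ft_force: [-0.4, -0.1, 0.6]
grip_width: 0.0853
gripper_force: 0.0
time_s: 8.7
position: [0.4941, 0.2636, 0.0039]
tool_rot: [[0.962, 0.274, 0.005], [0.274, -0.962, 0.001], [0.005, -0.0, -1.0]]
ft_force: [-2.2, -0.3, 6.1]
grip_width: 0.0569
gripper_force: 49.2
time_s: 9.3
position: [0.4928, 0.2632, 0.1427]
tool_rot: [[0.962, 0.274, 0.003], [0.274, -0.962, 0.001], [0.003, -0.0, -1.0]]
ft_force: [0.4, 0.1, -5.2]
grip_width: 0.0571
gripper_force: 50.7
row [-0.0756, 0.7297, 0.0052] [-0.0001, -0.001, 0.064] mm 366.8 deg 11.5
```

```bash
python3 -m handwheel '[[[-0.0756,0.73,0.005],[0,-0.001,0.064]],[[-0.0756,0.73,0.005],[0,-0.001,0.064]],[[-0.0756,0.73,0.005],[0,-0.001,0.064]],[[-0.0756,0.73,0.005],[0,-0.001,0.064]],[[-0.0756,0.73,0.005],[0,-0.001,0.064]],[[-0.0756,0.73,0.005],[0,-0.001,0.064]],[[-0.0756,0.73,0.005],[0,-0.001,0.064]],[[-0.0756,0.73,0.005],[0,-0.001,0.064]],[[-0.0756,0.73,0.005],[0,-0.001,0.064]],[[-0.0756,0.73,0.005],[0,-0.001,0.064]]]'>/dev/null; python3 -m handwheel '[[[0,0,0],[0,0,0]],[[0,0,0],[0,0,0]],[[0,0,0],[0,0,0]]]'; python3 - <<'E'
from h import *
o=observe();c=camera_params("wrist");p,d=get_image("wrist");cv2.imwrite("pics/w4.png",p[...,::-1]);np.savez("pics/w4.npz",p=p,d=d,pos=o["position"],rot=o["tool_rot"],**{k:c[k] for k in("K","R","t")})
h=cv2.cvtColor(p,cv2.COLOR_RGB2HSV);z=cloud(c,d)[...,2]
zt=o["position"][2]+.0241;print("rim z",zt)
for b in blobs(cv2.inRange(h,(20,120,40),(38,255,255)),1500):
    x,y,w,hh=cv2.boundingRect(b);e=np.percentile(z[y:y+hh,x:x+w],95);zz=zt if e>.08 else .038
    print("yellow",(x,y,w,hh),e,cv2.minAreaRect((ray(c,b[:,0].astype(float),zz)[:,:2]*1e3).astype(np.float32)))
E
```

```text
time_s: 10.6
position: [0.5569, -0.0971, 0.1403]
tool_rot: [[0.997, 0.078, -0.0], [0.078, -0.997, 0.0], [-0.0, -0.0, -1.0]]
ft_force: [1.0, 0.5, -4.3]
grip_width: 0.0572
gripper_force: 51.0
rim z 0.16437715273075557
yellow (189, 117, 179, 275) 0.21481754798670913 ((570.4995727539062, -95.9500732421875), (108.31693267822266, 58.99413299560547), 3.7331056594848633)
yellow (402, 110, 116, 189) 0.03975926068903465 ((566.2130126953125, -222.92352294921875), (139.818115234375, 68.193115234375), 4.457132339477539)
```

View pics/w4.png

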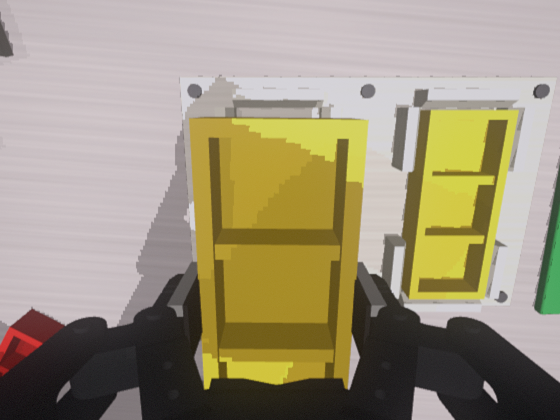

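The held bar is square, with its far edge at about row 119. Its centre sits about 2 mm behind the TCP along x, so the TCP target is (0.5587, -0.0977). I'll lower it to just above the walls first.

```bash
python3 -m handwheel '[[[0.003,0.001,0.06],[0,0,0]],[[0.003,0.001,0.12],[0,0,0]],[[0.003,0.001,0.16],[0,0,0]],[[0.003,0.001,0.185],[0,0,0]],[[0.003,0.001,0.19],[0,0,0]],[[0.003,0.001,0.19],[0,0,0]],[[0.003,0.001,0.19],[0,0,0]],[[0.003,0.001,0.19],[0,0,0]]]'; python3 -c "
from h import *
print(observe()['position'])
go(.5587,-.0977,.040,4.4)
go(.5587,-.0977,.014,4.4)"
```

```text
time_s: 11.45
position: [0.5589, -0.0986, 0.0463]
tool_rot: [[0.997, 0.077, 0.002], [0.077, -0.997, -0.0], [0.002, 0.0, -1.0]]
ft_force: [0.4, -0.7, -3.4]
grip_width: 0.0569
gripper_force: 50.9
[ 0.55894472 -0.09857189  0.04625929]
row [-0.0004, -0.0018, 0.0125] [0.0002, -0.0005, -0.0] mm 6.3 deg 0.1
row [-0.0005, -0.0018, 0.0645] [0.0002, -0.0005, -0.0] mm 32.3 deg 0.1
```

```bash
python3 -m handwheel '[[[-0.0005,-0.0015,0.005],[0,0,0]],[[-0.0005,-0.0015,0.012],[0,0,0]],[[-0.0005,-0.0015,0.018],[0,0,0]],[[-0.0005,-0.0015,0.024],[0,0,0]],[[-0.0005,-0.0015,0.03],[0,0,0]],[[-0.0005,-0.0015,0.03],[0,0,0]]]'; python3 -c "
from h import *
go(.5587,-.0977,.014,4.4)"
```

```text
time_s: 12.05
position: [0.5579, -0.0976, 0.0297]
tool_rot: [[0.997, 0.077, -0.001], [0.077, -0.997, 0.001], [-0.001, -0.001, -1.0]]
ft_force: [-0.7, 0.1, -4.1]
grip_width: 0.057
gripper_force: 50.9
row [0.0015, 0.0003, 0.0314] [-0.0002, 0.0003, -0.0001] mm 15.7 deg 0.1
```

```bash
python3 -m handwheel '[[[0.001,0,0.006],[0,0,0]],[[0.001,0,0.012],[0,0,0]],[[0.001,0,0.018],[0,0,0]],[[0.001,0,0.024],[0,0,0]],[[0.001,0,0.027],[0,0,0]],[[0.001,0,0.027],[0,0,0]]]'; python3 -m handwheel '[[[0,0,0.003],[0,0,0]],[[0,0,0.005],[0,0,0]],[[0,0,0.005],[0,0,0]],[[0,0,0.005],[0,0,0]]]'
```

```text
time_s: 12.65
position: [0.5585, -0.0976, 0.0165]
tool_rot: [[0.997, 0.077, -0.001], [0.077, -0.997, 0.001], [-0.0, -0.001, -1.0]]
ft_force: [-0.1, -0.4, -4.4]
grip_width: 0.0569
gripper_force: 51.0
time_s: 13.05
position: [0.5587, -0.0976, 0.0143]
tool_rot: [[0.997, 0.077, -0.0], [0.077, -0.997, 0.0], [-0.0, -0.0, -1.0]]
ft_force: [0.1, -0.4, -4.0]
grip_width: 0.057
gripper_force: 51.1
```

```bash
python3 -m handwheel '[[[0,0,0.001],[0,0,0]],[[0,0,0.002],[0,0,0]],[[0,0,0.002],[0,0,0]],[[0,0,0.002],[0,0,0]]]'
```

```text
time_s: 13.45
position: [0.5587, -0.0976, 0.0139]
tool_rot: [[0.997, 0.077, 0.0], [0.077, -0.997, 0.0], [0.0, -0.0, -1.0]]
ft_force: [-3.8, 0.5, 6.2]
grip_width: 0.057
gripper_force: 52.0
```

Floor contact is at z = 0.0139 as predicted, with only about 10 N of change. I'll release and retreat.

```bash
python3 -m handwheel '[[[0,0,0],[0,0,0]],[[0,0,0],[0,0,0]],[[0,0,0],[0,0,0]],[[0,0,0],[0,0,0]],[[0,0,0],[0,0,0]]]' 1; python3 -m handwheel '[[[0,0,-0.02],[0,0,0]],[[0,0,-0.06],[0,0,0]],[[0,0,-0.12],[0,0,0]],[[0,0,-0.22],[0,0,0]],[[0,0.08,-0.3],[0,0,0]],[[0,0.13,-0.38],[0,0,0]],[[0,0.13,-0.43],[0,0,0]],[[0,0.13,-0.43],[0,0,0]],[[0,0.13,-0.43],[0,0,0]],[[0,0.13,-0.43],[0,0,0]]]'; python3 - <<'E'
from h import *
c=camera_params("wrist");p,d=get_image("wrist");cv2.imwrite("pics/w5.png",p[...,::-1])
h=cv2.cvtColor(p,cv2.COLOR_RGB2HSV);P=cloud(c,d)
for b in blobs(cv2.inRange(h,(20,120,40),(38,255,255)),1500):
    m=np.zeros(d.shape,np.uint8);cv2.drawContours(m,[b],-1,1,-1);q=P[m>0];q=q[(q[:,2]>.033)&(q[:,2]<.05)]
    A=np.c_[q[:,:2]-q[:,:2].mean(0),np.ones(len(q))];k=np.linalg.lstsq(A,q[:,2],rcond=None)[0]
    print("rim plane slope,z",k.round(4),cv2.minAreaRect((ray(c,b[:,0].astype(float),.038)[:,:2]*1e3).astype(np.float32)))
E
```

```text
time_s: 13.95
position: [0.5587, -0.0977, 0.0132]
tool_rot: [[0.997, 0.077, -0.0], [0.077, -0.997, 0.0], [-0.0, -0.0, -1.0]]
ft_force: [-0.4, -0.7, 0.4]
grip_width: 0.0854
gripper_force: 0.0
time_s: 14.95
position: [0.5631, -0.1619, 0.2273]
tool_rot: [[0.997, 0.077, -0.002], [0.077, -0.997, 0.001], [-0.002, -0.002, -1.0]]
ft_force: [0.4, -0.4, -0.8]
grip_width: 0.0852
gripper_force: 0.0
rim plane slope,z [ 0.0041 -0.0032  0.0382] ((556.307373046875, -98.60884094238281), (140.07235717773438, 60.24363327026367), 3.7891364097595215)
rim plane slope,z [0.0043 0.0034 0.0383] ((567.07373046875, -226.33999633789062), (139.4948272705078, 60.29374694824219), 4.37980842590332)
```

View pics/w5.png

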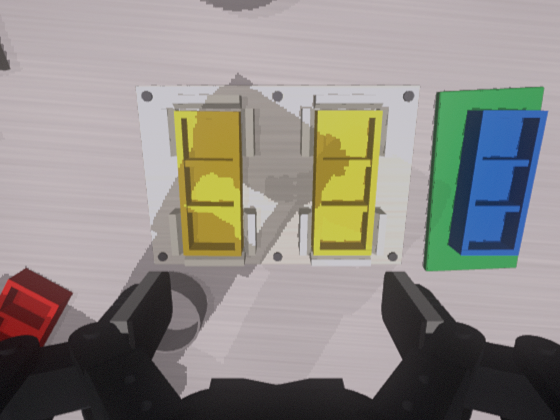

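The yellow bar sits in the +y pocket at (210,182). Its rim is at the same height as the mate's at (346,182), 38.2 mm against 38.3 mm, and it is flat and square. The blue bar on the green board is undisturbed. Handing in.

```bash
python3 -m handwheel '[[[0,0,0],[0,0,0]],[[0,0,0],[0,0,0]],[[0,0,0],[0,0,0]]]' >/dev/null; python3 -c "
from rig import *
print(close_job())"
```

```text
the job is handed in; nothing more can be done
None
```

I drew the yellow bar from the rack, laid it flat on the table, then seated it flat and fully home in the nest's empty pocket, let go and handed the job in at about 15 s of the 48 s.

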